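# Transfer the seed jars to the test tray in its colour-coded order

### The job

Move the four colour-capped seed jars one by one from the wooden receiving rack into the aluminium test tray, each standing right down in the well of the insert that has the colour of its cap, so that the row takes the order set by the inserts. Keep the glass jars upright and set them down rather than drop them, and leave the black-capped reference jar standing where it is in the rack.

Things in the scene. Friction and masses are not known exactly. Their poses are not given: they have to be found in the camera images.
- jar_red_center (a point): the loose glass seed jar with the red screw cap: a round jar 48 mm across its glass body and 74 mm tall, the cap 46 mm across and the top 14 mm of that height, about 0.12 kg; this point lies on its axis half-way up, 37 mm above its underside; z runs up its axis
- jar_yellow_center (a point): the loose glass seed jar with the yellow screw cap: a round jar 48 mm across its glass body and 74 mm tall, the cap 46 mm across and the top 14 mm of that height, about 0.12 kg; this point lies on its axis half-way up, 37 mm above its underside; z runs up its axis
- jar_green_center (a point): the loose glass seed jar with the green screw cap: a round jar 48 mm across its glass body and 74 mm tall, the cap 46 mm across and the top 14 mm of that height, about 0.12 kg; this point lies on its axis half-way up, 37 mm above its underside; z runs up its axis
- jar_blue_center (a point): the loose glass seed jar with the blue screw cap: a round jar 48 mm across its glass body and 74 mm tall, the cap 46 mm across and the top 14 mm of that height, about 0.12 kg; this point lies on its axis half-way up, 37 mm above its underside; z runs up its axis
- jar_black_center (a point): the loose glass seed jar with the black screw cap, the retained reference sample: same size and make as the others; this point lies on its axis half-way up, 37 mm above its underside; z runs up its axis
- bay_red: the fixed red square insert in the aluminium tray: 72 mm wide, 14 mm tall, with a round well 62 mm across and 10 mm deep in its middle; origin at the centre of its underside, so the well's floor is 4 mm and the rim 14 mm above it, and a seated jar's half-way point 41 mm; x points across the tray, away from the robot, y along the row; neighbours stand 73.5 mm apart
- bay_yellow: the fixed yellow square insert in the aluminium tray: 72 mm wide, 14 mm tall, with a round well 62 mm across and 10 mm deep in its middle; origin at the centre of its underside, so the well's floor is 4 mm and the rim 14 mm above it, and a seated jar's half-way point 41 mm; x points across the tray, away from the robot, y along the row; neighbours stand 73.5 mm apart
- bay_green: the fixed green square insert in the aluminium tray: 72 mm wide, 14 mm tall, with a round well 62 mm across and 10 mm deep in its middle; origin at the centre of its underside, so the well's floor is 4 mm and the rim 14 mm above it, and a seated jar's half-way point 41 mm; x points across the tray, away from the robot, y along the row; neighbours stand 73.5 mm apart
- bay_blue: the fixed blue square insert in the aluminium tray: 72 mm wide, 14 mm tall, with a round well 62 mm across and 10 mm deep in its middle; origin at the centre of its underside, so the well's floor is 4 mm and the rim 14 mm above it, and a seated jar's half-way point 41 mm; x points across the tray, away from the robot, y along the row; neighbours stand 73.5 mm apart
- receiving_rack: the fixed brown wooden rack holding the five jars at the start: 76 x 336 mm, 22 mm tall, with five wells 53 mm across and 12 mm deep in a row, 62 mm apart, so 14 mm is left between jars; origin at the centre of its underside, x across the rack, away from the robot, y along the row; the wells' floors lie 10 mm above the origin; clear on both long sides
Mind the look-alikes: they are no part of the job. What is shaped like the part that bears jar_blue_center but pink is not meant.

How it is judged:
At the end, for the whole second after the job is handed in: each of the red, yellow, green and blue capped jars stands upright (within 7 degrees) on the floor of the well of the insert of its own colour, its axis within 10 mm of the insert's centre, at rest; the black-capped jar still stands upright within 15 mm of where it was (horizontal distance between jar_red_center and bay_red below 0.01 m and z of jar_red_center in the frame of bay_red between 0.036 and 0.046 m and angle between each of jar_red_center, jar_yellow_center, jar_green_center, jar_blue_center, jar_black_center's own z axis and vertical below 0.12 rad and linear speed of each of jar_red, jar_yellow, jar_green, jar_blue below 0.02 m/s and horizontal distance between jar_yellow_center and bay_yellow below 0.01 m and z of jar_yellow_center in the frame of bay_yellow between 0.036 and 0.046 m and horizontal distance between jar_green_center and bay_green below 0.01 m and z of jar_green_center in the frame of bay_green between 0.036 and 0.046 m and horizontal distance between jar_blue_center and bay_blue below 0.01 m and z of jar_blue_center in the frame of bay_blue between 0.036 and 0.046 m and distance of jar_black_center from where it was at the start of the episode below 0.015 m); the robot touches nothing.
It fails at once if a jar is tipped by more than 35 degrees (angle between any of jar_red_center, jar_yellow_center, jar_green_center, jar_blue_center, jar_black_center's own z axis and vertical above 0.61 rad).
It fails at once if a jar is dropped: it falls, out of the fingers, faster than 0.7 m/s ((linear speed of jar_red above 0.7 m/s and contact force between the fingers and jar_red below 0.1 N) or (linear speed of jar_yellow above 0.7 m/s and contact force between the fingers and jar_yellow below 0.1 N) or (linear speed of jar_green above 0.7 m/s and contact force between the fingers and jar_green below 0.1 N) or (linear speed of jar_blue above 0.7 m/s and contact force between the fingers and jar_blue below 0.1 N) or (linear speed of jar_black above 0.7 m/s and contact force between the fingers and jar_black below 0.1 N)).
It fails at once if the black-capped jar is lifted or pushed out of its well (distance of jar_black_center from where it was at the start of the episode above 0.03 m).
It also fails if it takes over 115 s, if anything falls off the work surface, if the arm or the gripper's body presses on something with over 40 N, if the wrist force passes 120 N, or if a joint passes its speed limit or range.

### The arm

A 7-joint arm with a two-finger parallel gripper is mounted at the origin on a cart in front of the work surface, level with it; the furniture and walls round the work are solid. World frame = base frame: x ahead of the robot, y to its left, z up, the work surface at z = 0. Lengths are in m, angles in rad, forces in N, time in s.
With the tool pointing down it reaches from about 0.425 to 0.95 m from the base axis. Payload 4.7 kg.
Tool frame: the origin (TCP) lies between the finger pads; the fingertips stand 25 mm ahead of it and the grasp point (between the pads) lies 6 mm ahead of it; z points along the fingers, y is the line along which they close (so a half turn about z gives the same grasp; the last joint's range is limited). The gripper opens to 85 mm and grips with 20 to 120 N. Pads are 22 mm wide; open, the fingers measure 114 mm over their backs; the gripper's body (76 mm by 85 mm) begins 54 mm behind the grasp point. The pads swing forward as they close: fully open they stand 13 mm farther back than shut.
Start: joints at [-1.222, 0.469, -0.049, 1.532, 0.024, 1.141, -0.082], TCP at [0.249, 0.627, 0.256] pointing down, gripper open.
Joint ranges: [-2.59, 2.59], [-0.33, 1.99], [-1.39, 1.29], [0.1, 2.45], [-1.04, 4.18], [0.21, 1.99], [-2.66, 2.66]. Speed limits (rad/s): [2.57, 2.57, 3.14, 3.14, 3.14, 3.14, 3.14].

### API

Orientations are given as a 3x3 rotation matrix whose columns are the frame's x, y, z axes.
In Python, from rig import * gives the robot as it stands. Calls block until the motion is done:
- movep(position, orientation): joint-space move of the TCP to a pose.
- move_l(position, attitude=None, feed=0.15, until_force=None): straight line of the TCP; attitude=None keeps the orientation; feed is the mean speed in m/s. With until_force (N) it stops when the force on the tool has changed by that much, and returns True; else False.
- move_joints(angles): joint-space move.
- command_gripper(opening, newtons=None): finger opening in m; newtons is the grip in N (None keeps the last); returns when the fingers have stopped.
- sleep(seconds).
- inverse_kinematics(position, orientation): joint angles nearest the present ones, or None.
- sense(): the state.
- camera(name): name is "scene" or "side" or "wrist"; returns (picture, depth): 400x640x3 uint8, red, green, blue; 400x640 float32, m along the optical axis (not along the pixel's ray), 0 where there is no reading.
- camera_params(name): a dict with "K" (3x3 intrinsics, pixels), "position" and "rotation" of the camera in the world; the wrist camera has in their place "tool_from_camera" (4x4, takes a point from camera to tool coordinates, whose origin is the TCP and whose axes are the flange's). Camera axes: x right, y down, z forward; pixel columns grow to the right and rows downward; lengths in m; the calibration is good to about 2 mm. A picture is of the moment at which its call begins: read the wrist's pose just before it. camera_params takes no time and is no camera call.
A pose or a line that the arm cannot do raises Unreachable and nothing moves.
- finish_job(): hands the job in; it is judged then, once.
The state is a dict: "time_s": time; "joint_pos": joint angles; "qd": joint speeds; "joint_efforts": joint torques, N m; "position": TCP position; "tcp_rot": TCP orientation; "wrist_force": force on the tool from outside, world axes, zero at the start; "ft_torque": the same for the moment, N m; "finger_gap": finger opening in m; "gripper_force": force on a finger pad.
Only numpy, scipy, OpenCV 4.12 (cv2) and the standard library are available. Lean on these libraries where they do the work, as an engineer would, in place of code of your own. Each camera call takes 0.05 s, during which the arm holds its last target. There are 200 camera calls.

## Working session

There is one attempt and no reset: what is moved stays moved. The work goes in short steps, each a Python script; the robot and the scene stay as the last script left them, time stands still between calls to the robot, and variables do not carry over. Pictures are saved under pics/ and viewed, at most 14 in all, crops included, and the job is handed in when it is done.

```bash
mkdir -p pics; python3 - <<'E'
from rig import *
import cv2,numpy as np
for n in("scene","side"):
    p,d=camera(n); cv2.imwrite(f"pics/{n}0.png",p[:,:,::-1]); np.savez(f"{n}0.npz",p=p,d=d,**camera_params(n))
print(camera_params("wrist"),camera_params("scene")["position"]); s=sense();print(s["position"],s["tcp_rot"],s["time_s"])
E
```

```text
{'K': array([[286.20557868,   0.        , 319.3989927 ],
       [  0.        , 286.20557868, 199.45869291],
       [  0.        ,   0.        ,   1.        ]]), 'tool_from_camera': array([[ 6.19805594e-04, -9.55821200e-01, -2.93948039e-01,
         7.52448537e-02],
       [ 9.99999790e-01,  5.36333542e-04,  3.64576318e-04,
         1.26216731e-04],
       [-1.90815581e-04, -2.93948203e-01,  9.55821331e-01,
        -1.17315098e-01],
       [ 0.00000000e+00,  0.00000000e+00,  0.00000000e+00,
         1.00000000e+00]])} [ 0.1824965  -0.96265435  0.56362738]
[0.24880395 0.62696366 0.2553549 ] [[-9.29489833e-01  3.68847263e-01 -5.88631235e-04]
 [ 3.68847725e-01  9.29488311e-01 -1.68397501e-03]
 [-7.40037212e-05 -1.78235294e-03 -9.99998409e-01]] 0.1
```

View pics/scene0.png

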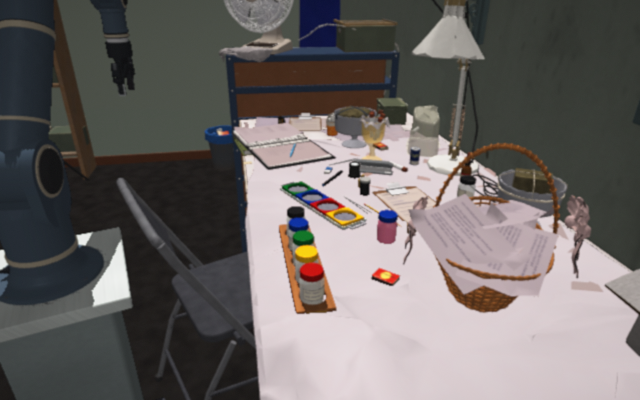

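View pics/side0.png

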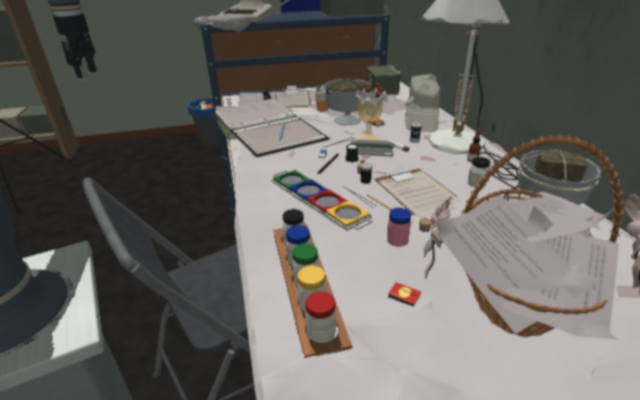

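The scene view shows the rack with red (312,271), yellow (306,254), green (303,239), blue (299,225) and black (296,212) caps. The tray inserts are green (297,188), blue (314,197), red (329,206) and yellow (346,215). The pink jar with the blue cap at (387,225) is the decoy.

```bash
cat > h.py <<'E'
import numpy as np,cv2
def world(K,R,t,u,v,z):  # pixel + known world height -> point
    r=R@np.linalg.inv(K)@np.array([u,v,1.]); return t+r*(z-t[2])/r[2]
def wd(K,R,t,u,v,d): return t+R@(np.linalg.inv(K)@np.array([u,v,1.])*d)
E
python3 - <<'E'
from h import *
s=np.load("scene0.npz");S=np.load("side0.npz")
for f,L in((s,[(312,271),(306,254),(303,239),(299,225),(296,212),(297,188),(313,197),(328,206),(346,215),(387,216),(280,300)]),(S,[(320,300),(311,274),(305,254),(297,234),(292,217),(288,180),(307,189),(327,200),(349,213),(399,214)])):
  for u,v in L:
    print(u,v,wd(f["K"],f["rotation"],f["position"],u,v,np.median(f["d"][v-1:v+2,u-1:u+2])).round(3))
E
```

```text
312 271 [ 0.468 -0.347  0.085]
306 254 [ 0.482 -0.289  0.085]
303 239 [ 0.5   -0.234  0.085]
299 225 [ 0.517 -0.175  0.085]
296 212 [ 0.535 -0.115  0.085]
297 188 [0.655 0.163 0.01 ]
313 197 [0.673 0.087 0.009]
328 206 [0.687 0.016 0.008]
346 215 [ 0.705 -0.056  0.01 ]
387 216 [ 0.729 -0.207  0.075]
280 300 [ 0.417 -0.305  0.005]
320 300 [ 0.471 -0.339  0.085]
311 274 [ 0.487 -0.28   0.085]
305 254 [ 0.501 -0.23   0.086]
297 234 [ 0.516 -0.168  0.084]
292 217 [ 0.533 -0.111  0.083]
288 180 [0.645 0.157 0.009]
307 189 [0.666 0.087 0.009]
327 200 [0.684 0.014 0.009]
349 213 [ 0.7   -0.064  0.009]
399 214 [ 0.732 -0.201  0.075]
```

```bash
cat >> h.py <<'E'
def ori(xdir):  # tool down, tool x along given horizontal direction
    x=np.array([*xdir,0.])/np.hypot(*xdir); z=np.array([0,0,-1.]); return np.column_stack([x,np.cross(z,x),z])
RK=np.array([.28,.96]); TR=np.array([-.225,.975])
E
cat > look.py <<'E'
from rig import *
from h import *
def look(name,pos,R):
    movep(pos,R); sleep(.3)
    s=sense(); p,d=camera("wrist"); c=camera_params("wrist")
    T=np.eye(4);T[:3,:3]=s["tcp_rot"];T[:3,3]=s["position"];T=T@c["tool_from_camera"]
    np.savez(name+".npz",p=p,d=d,K=c["K"],rotation=T[:3,:3],position=T[:3,3]); cv2.imwrite(f"pics/{name}.png",p[:,:,::-1])
E
python3 - <<'E'
from look import *
for n,p,v in(("tray",(.66,.05,.26),TR),("rack",(.50,-.23,.26),RK)):
    for s in(1,-1):
        R=ori(s*v); q=inverse_kinematics(p,R)
        print(n,s,None if q is None else np.round(q,2))
for n,p,v in(("tray",(.66,.03,.26),TR),("rack",(.49,-.26,.26),RK)):
    look(n,p,ori(v)); print(sense()["joint_pos"].round(2),sense()["time_s"])
E
```

```text
tray 1 [-0.5   0.48  0.51  1.59 -0.25  1.14  0.3 ]
tray -1 [-0.83  0.67  1.11  1.61 -0.62  1.26 -2.52]
rack 1 [-0.39  0.37  0.96  1.87 -0.34  1.08  0.42]
rack -1 [-0.48  0.43  1.12  1.87 -0.43  1.11 -2.62]
[-0.48  0.48  0.53  1.59 -0.26  1.15  0.34] 3.0167
[-0.2   0.33  0.77  1.85 -0.26  1.07  0.39] 4.6333
```

View pics/tray.png

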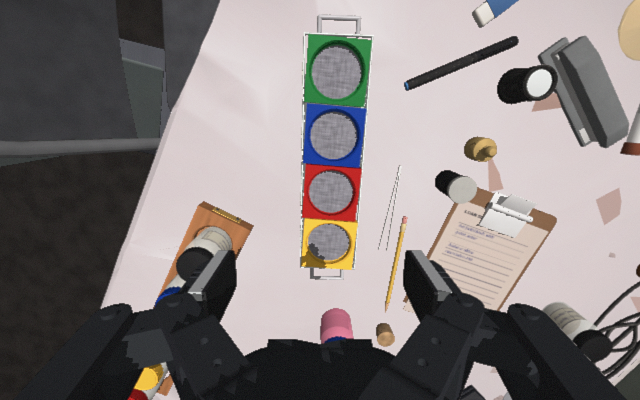

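View pics/rack.png

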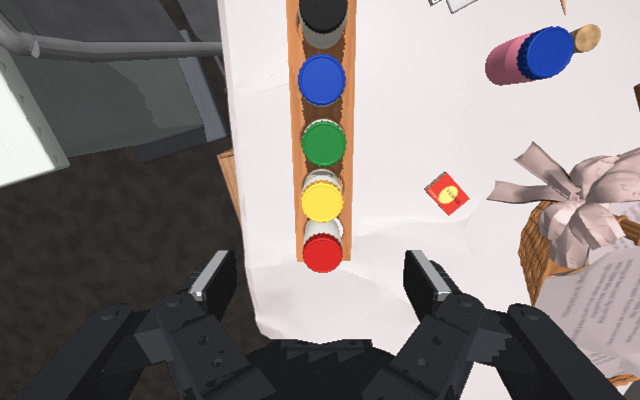

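The tray view shows the wells at green (337,73), blue (333,135), red (330,191) and yellow (328,242). The rack view shows the caps at blue (322,79), green (324,143), yellow (322,201), red (323,253) and black (322,13). I'll fit world positions from colour and depth.

```bash
cat > fit.py <<'E'
from h import *
H={"red":((0,8),(172,180)),"yellow":((20,35),),"green":((45,85),),"blue":((100,125),)}
def cloud(n):
    f=np.load(n+".npz"); v,u=np.mgrid[:400,:640]
    P=(np.stack([u,v,np.ones_like(u)],-1)@np.linalg.inv(f["K"]).T*f["d"][...,None])@f["rotation"].T+f["position"]
    return P,cv2.cvtColor(f["p"],cv2.COLOR_RGB2HSV)
def blob(n,c,seed,zlo,zhi):  # xyz of coloured component nearest seed pixel
    P,h=cloud(n); m=sum(((h[...,0]>=a)&(h[...,0]<=b)) for a,b in H[c])>0
    m&=(h[...,1]>120)&(h[...,2]>50)&(P[...,2]>zlo)&(P[...,2]<zhi)
    k,L,st,ce=cv2.connectedComponentsWithStats(m.astype(np.uint8))
    i=1+np.argmin([np.hypot(*(ce[j]-seed))+(1e3 if st[j,4]<150 else 0) for j in range(1,k)])
    return P[L==i]
E
python3 - <<'E'
from fit import *
out={}
for c,s in dict(green=(337,73),blue=(333,135),red=(330,191),yellow=(328,242)).items():
    q=blob("tray",c,s,0,.04); top=np.median(q[:,2]); q=q[abs(q[:,2]-top)<.003]
    r=cv2.minAreaRect((q[:,:2]*1000).astype(np.float32)); out["bay_"+c]=np.array(r[0])/1000
    P,_=cloud("tray"); print("bay",c,np.round(r[0],1),np.round(r[1],1),round(r[2],1),"rim z",round(top,4),"floor",P[s[1],s[0]].round(4))
for c,s in dict(blue=(322,79),green=(324,143),yellow=(322,201),red=(323,253)).items():
    q=blob("rack",c,s,.06,.1); top=np.percentile(q[:,2],70); q=q[q[:,2]>top-.004]
    (x,y),r=cv2.minEnclosingCircle((q[:,:2]*1000).astype(np.float32)); out["jar_"+c]=np.array((x,y))/1000
    print("jar",c,round(x,1),round(y,1),"r",round(r,1),"top",round(top,4))
np.savez("pos.npz",**out)
E
```

```text
bay green [652.3 151.3] [71.3 71.8] 8.0 rim z 0.0175 floor [0.6533 0.1508 0.0088]
bay blue [666.4  79.3] [71.9 71.9] 8.2 rim z 0.0173 floor [0.666  0.0798 0.0081]
bay red [680.5   7.2] [71.9 72.2] 8.1 rim z 0.0173 floor [0.6797 0.0076 0.0076]
bay yellow [694.7 -65.2] [72.  73.1] 8.3 rim z 0.0172 floor [ 0.6945 -0.0654  0.0083]
jar blue 520.9 -159.9 r 23.0 top 0.0847
jar green 506.2 -218.9 r 23.0 top 0.0847
jar yellow 487.5 -277.7 r 23.2 top 0.0846
jar red 471.1 -338.1 r 23.0 top 0.0845
```

```bash
cat > pick.py <<'E'
from look import *
Q=np.load("pos.npz"); RA=ori((.269,.963)); TA=ori((-.192,.981)); UP=.20; GZ=.0626; PZ=GZ-.003
def transfer(c):
    j,b=Q["jar_"+c],Q["bay_"+c]
    command_gripper(.085); movep((*j,UP),RA); move_l((*j,GZ),feed=.12)
    command_gripper(.03,30); s=sense(); print(c,"gap",s["finger_gap"],"F",s["gripper_force"])
    if s["finger_gap"]<.042: raise SystemExit("missed")
    move_l((*j,UP),feed=.12); movep((*b,UP),TA); print("held",sense()["finger_gap"])
    move_l((*b,PZ+.006),feed=.12); hit=move_l((*b,PZ-.003),feed=.02,until_force=4)
    s=sense(); print("hit",hit,"dz",s["position"][2]-PZ,"xy err",s["position"][:2]-b)
    command_gripper(.085); move_l((*b,UP),feed=.15); print("t",sense()["time_s"])
E
python3 - <<'E'
from pick import *
transfer("blue")
look("chk1",(.66,.03,.26),TA)
E
```

```text
blue gap 0.04639325382008096 F 30.698200286133215
held 0.04624883802145711
hit True dz 0.001661614751541661 xy err [6.07367773e-04 8.66537558e-05]
t 12.675
```

View pics/chk1.png

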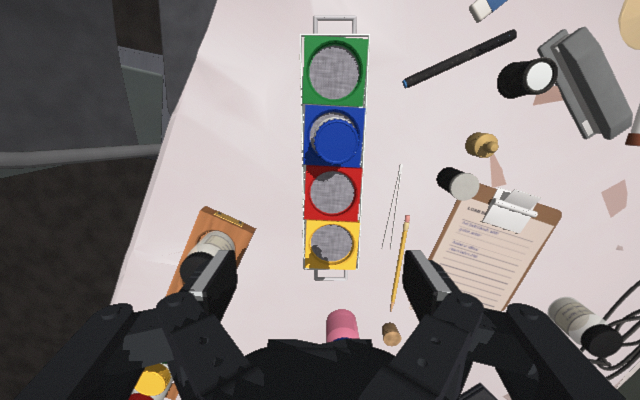

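The blue jar stands in the blue well at (337,140). I'll check its pose numerically, then move the rest.

```bash
cat > chk.py <<'E'
from fit import *
def chk(n,c,s):
    q=blob(n,c,s,.06,.12); top=np.percentile(q[:,2],70); q=q[q[:,2]>top-.004]
    (x,y),r=cv2.minEnclosingCircle((q[:,:2]*1000).astype(np.float32))
    print(c,"off mm",np.round(np.array((x,y))-np.load("pos.npz")["bay_"+c]*1000,1),"r",round(r,1),"top",round(top,4))
E
python3 - <<'E'
from chk import *
chk("chk1","blue",(337,140))
from pick import *
for c in("green","yellow","red"): transfer(c)
look("chk2",(.66,.03,.26),TA)
E
```

```text
blue off mm [0.6 0.1] r 23.2 top 0.0827
green gap 0.04657827957314936 F 30.783570467610843
held 0.04659146681356254
hit True dz 0.001638879301346853 xy err [0.00056629 0.00017676]
t 22.4583
yellow gap 0.046309682149220446 F 30.89394501876086
held 0.04614571412758154
hit True dz 0.0017159064951010883 xy err [ 6.16056449e-04 -6.70069414e-05]
t 31.6917
red gap 0.04619278446117369 F 30.75672228442272
held 0.04648597835900239
hit True dz 0.001623592839166188 xy err [5.46705771e-04 2.83722683e-05]
t 40.925
```

View pics/chk2.png

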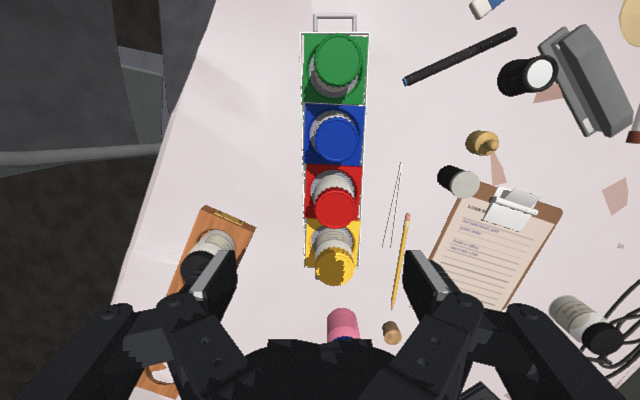

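All four jars stand in their matching wells: green cap (338,60), blue (336,138), red (335,207), yellow (334,265). The black jar is still in the rack at about (205,255).

```bash
python3 - <<'E'
from chk import *
for c,s in dict(green=(338,60),blue=(336,138),red=(335,207),yellow=(334,265)).items(): chk("chk2",c,s)
from rig import *
print(finish_job())
E
```

```text
green off mm [0.7 0.5] r 23.3 top 0.0827
blue off mm [0.6 0. ] r 23.1 top 0.0827
red off mm [ 0.6 -0.5] r 23.3 top 0.0826
yellow off mm [0.5 1.8] r 22.9 top 0.0824
the job is handed in; nothing more can be done
None
```

The red, yellow, green and blue jars each stand in the well of their own colour, within 2 mm of centre by the last camera check; the black jar was left in the rack, and the job was handed in at about 42 s (no verdict was returned).

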